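# Charge grinding jars at an indexing filling station

## Robot

A 6-joint arm with a two-finger parallel gripper is mounted at the origin on the work surface. World frame = base frame: x ahead of the robot, y to its left, z up, the work surface at z = 0. Lengths are in m, angles in degrees, forces in N, time in s.
With the tool pointing down it reaches from about 0.4 to 0.825 m from the base axis. Payload 7 kg.
Tool frame: the origin (TCP) lies midway between the tips of the shut fingers; the grasp point (between the pads) lies 19 mm behind it; z points along the fingers, y is the direction in which the jaws open and shut (so a half turn about z gives the same grasp; the last joint's range is limited). The gripper opens to 88 mm and grips with 3 to 60 N. Pads are 19 mm wide; open, the fingers measure 130 mm over their backs; the gripper's body (78 mm by 193 mm) begins 47 mm behind the grasp point.
Start: joints at [84.001, 20.546, 0.682, 0, -70.136, -16.507], TCP at [0.258, 0.624, 0.227] pointing down, gripper open.
Joint ranges: [-176.03, 176.03], [-82.01, 121.73], [-58.28, 71.71], [-173.87, 95.51], [-174.79, -0.11], [-173.66, 173.66]. Speed limits (degrees/s): [136.94, 136.94, 172.46, 180, 180, 180].

## Interface

Orientations are given as a 3x3 rotation matrix whose columns are the frame's x, y, z axes.
In Python, from rig import robot gives the robot as it stands. Calls block until the motion is done:
- robot.goto(position, orientation): joint-space move of the TCP to a pose.
- robot.servo_line(position, ori=None, speed=0.15): straight line of the TCP; ori=None keeps the orientation; speed is the mean speed in m/s.
- robot.movej(angles): joint-space move.
- robot.move_gripper(opening): opening from 0.0 (shut) to 1.0 (fully open); the grip force is fixed at half the most; returns when the fingers have stopped.
- robot.dwell(seconds).
- robot.ik(position, orientation): joint angles nearest the present ones, or None.
- robot.grab_frame(name): name is "side" or "top"; returns (picture, depth): 384x512x3 uint8, red, green, blue; 384x512 float32, m along the optical axis (not along the pixel's ray), 0 where there is no reading.
- robot.camera_info(name): a dict with "vfov" (degrees; the focal length in pixels is half the picture's height over the tangent of half this angle, whatever the lens; pixels are square), "cx", "cy" (the principal point, pixels), "view" (4x4, takes a point from world to camera coordinates). Camera axes: x right, y down, z forward; pixel columns grow to the right and rows downward; lengths in m; the calibration is good to about 2 mm. A picture is of the moment at which its call begins. camera_info takes no time and is no camera call.
A pose or a line that the arm cannot do raises robot.Unreachable and nothing moves.
- robot.job_done(): hands the job in, once; it reports no verdict.
Readings, each from a call of its own:
- robot.read_t(): time.
- robot.read_qpos(): joint angles.
- robot.read_qvel(): joint speeds.
- robot.read_effort(): joint torques, N m.
- robot.read_position(): TCP position.
- robot.read_tcp_rot(): TCP orientation.
- robot.read_force(): force on the tool from outside, world axes, zero at the start.
- robot.read_ft_torque(): the same for the moment, N m.
- robot.read_grip_width(): opening from 0.0 (shut) to 1.0 (fully open).
Only numpy, scipy, OpenCV 4.12 (cv2) and the standard library are available. Lean on these libraries where they do the work, as an engineer would, in place of code of your own. Each camera call takes 0.05 s, during which the arm holds its last target. There are 200 camera calls.

## Task

Charge the grinding jars on the sliding carriage: tip each scoopful of steel balls (a scoop may be empty and needs nothing) through the funnel into a jar of its own, each time first pulling up the spring knob, moving the carriage until a jar is under the funnel and letting the pin snap into its hole, never pouring while the pin is out. Stand every emptied scoop upright back on the rubber mat, and when all are poured index the carriage to the last hole (the left-hand end seen from the robot) with its pin snapped fully home, ready for unloading. Do not shove or knock over the amber vial or the amber bottle.

Things in the scene. Friction and masses are not known exactly. Their poses are not given: they have to be found in the camera images.
- carriage (a joint): Travel (m) of the sliding carriage along the station's +y: the pin fits hole k (k = 0 to 4) at 0.05*k, the last hole at 0.20; stops 1 mm beyond. Jar k (1, 2, 3) is under the funnel at hole k; at holes 0 and 4 none is. Unlocked it slides with about 1.5 N friction and stays where left. Starts between holes 0 and 1, unlocked, the pin riding on the strip.
- plunger (a joint): Height (m) of the spring pin and its knob: 0 fully down in a hole (locked), about 0.011 when the pin rides on the strip between holes, 0.016 fully up. The spring pushes it down with 5 N at 0, 9 N at the top. Pin 10 mm thick, round tip; holes 12 mm long, 12 mm deep: let go within about 3 mm of a hole it drops in by itself.
- knob (a point): Centre of the plunger's black pull knob, 28 mm diameter, upright; grips from 12 mm below to 11 mm above this point; 67 mm above the bench with the pin down. Pinch from above, pull up, and move it sideways to take the carriage along. It stands on a 34 mm wide arm of the carriage (top 33 mm above the bench), 135 mm towards -x of the station from the jars, level with the middle jar.
- funnel_mouth (a point): Centre of the fixed steel funnel's round mouth at rim level, 172 mm above the bench; 115 mm wide inside, cone from 162 down to 114 mm, spout 29 mm wide ending 100 mm above the bench. Its post, lower than the rim, stands 88 mm behind its axis (+x of the station).
- station: Fixed filling station: grey plate 12 mm thick, x -0.17 to 0.105, y -0.175 to 0.175. Origin on the bench under the funnel's axis, z up, +y along the carriage's travel from hole 0 to hole 4, -x towards the robot. Along x = -0.135 lies the steel index strip (top 25 mm above the bench), hole k at y = -0.1 + 0.05*k.
- mat: Fixed black rubber mat 300 (x) by 340 (y) mm, 3 mm thick; origin at the centre of its underside.
- jar1 (a point): Centre of the inner floor of jar 1 (the leading one, at the +y end of the carriage), 36 mm above the bench. Square open glass jar fixed on the carriage, 38 mm outside, 33 mm inside, rim 95 mm above the bench; it is under the funnel when the pin is in hole 1.
- jar2 (a point): Centre of the inner floor of jar 2 (the middle one), 36 mm above the bench. Square open glass jar fixed on the carriage, 38 mm outside, 33 mm inside, rim 95 mm above the bench; it is under the funnel when the pin is in hole 2.
- jar3 (a point): Centre of the inner floor of jar 3 (the trailing one, at the -y end), 36 mm above the bench. Square open glass jar fixed on the carriage, 38 mm outside, 33 mm inside, rim 95 mm above the bench; it is under the funnel when the pin is in hole 3.
- scoop_a_grip (a point): Grip point on the top bar of loose steel scoop a (may be empty). Scoop axes: mouth at -x, z up. Pan 95 x 64 mm, walls 45 mm. Bar 14 x 14 mm, from 35 mm before to 42 mm behind this point, axis 85 mm above the underside. Lip of the mouth: 55 mm before, 59 mm below this point. Floor slopes 12 degrees down to the back, where the balls lie; tilted 45 degrees mouth-down all roll out.
- ball_a1_center (a point): Centre of a loose steel grinding ball, 14 mm diameter, 11 g, that starts in scoop a (may be absent).
- ball_a2_center (a point): Centre of a loose steel grinding ball, 14 mm diameter, 11 g, that starts in scoop a (may be absent).
- ball_a3_center (a point): Centre of a loose steel grinding ball, 14 mm diameter, 11 g, that starts in scoop a (may be absent).
- scoop_b_grip (a point): Grip point on the top bar of loose steel scoop b (may be empty). Scoop axes: mouth at -x, z up. Pan 95 x 64 mm, walls 45 mm. Bar 14 x 14 mm, from 35 mm before to 42 mm behind this point, axis 85 mm above the underside. Lip of the mouth: 55 mm before, 59 mm below this point. Floor slopes 12 degrees down to the back, where the balls lie; tilted 45 degrees mouth-down all roll out.
- ball_b1_center (a point): Centre of a loose steel grinding ball, 14 mm diameter, 11 g, that starts in scoop b (may be absent).
- ball_b2_center (a point): Centre of a loose steel grinding ball, 14 mm diameter, 11 g, that starts in scoop b (may be absent).
- ball_b3_center (a point): Centre of a loose steel grinding ball, 14 mm diameter, 11 g, that starts in scoop b (may be absent).
- scoop_c_grip (a point): Grip point on the top bar of loose steel scoop c (may be empty). Scoop axes: mouth at -x, z up. Pan 95 x 64 mm, walls 45 mm. Bar 14 x 14 mm, from 35 mm before to 42 mm behind this point, axis 85 mm above the underside. Lip of the mouth: 55 mm before, 59 mm below this point. Floor slopes 12 degrees down to the back, where the balls lie; tilted 45 degrees mouth-down all roll out.
- ball_c1_center (a point): Centre of a loose steel grinding ball, 14 mm diameter, 11 g, that starts in scoop c (may be absent).
- ball_c2_center (a point): Centre of a loose steel grinding ball, 14 mm diameter, 11 g, that starts in scoop c (may be absent).
- ball_c3_center (a point): Centre of a loose steel grinding ball, 14 mm diameter, 11 g, that starts in scoop c (may be absent).
- vial_mid (a point): Bystander standing on the mat among the scoops: small amber vial with white cap, 34 mm diameter, 55 mm tall; point half-way up.
- dropper_mid (a point): Bystander: amber bottle 40 mm diameter, 100 mm tall, standing to the right of the station; point half-way up.

How it is judged (in metres and radians):
On the way, in this order (a step that is already met when the one before it is completed fails the run):
1. every ball lies in a jar, each scoopful together in a jar of its own (height (world z) of each of ball_a1_center, ball_a2_center, ball_a3_center, ball_b1_center, ball_b2_center, ball_b3_center, ball_c1_center, ball_c2_center, ball_c3_center below 0.085 m and (horizontal distance between ball_a1_center and jar1 below 0.019 m or horizontal distance between ball_a1_center and jar2 below 0.019 m or horizontal distance between ball_a1_center and jar3 below 0.019 m) and (horizontal distance between ball_a2_center and jar1 below 0.019 m or horizontal distance between ball_a2_center and jar2 below 0.019 m or horizontal distance between ball_a2_center and jar3 below 0.019 m) and (horizontal distance between ball_a3_center and jar1 below 0.019 m or horizontal distance between ball_a3_center and jar2 below 0.019 m or horizontal distance between ball_a3_center and jar3 below 0.019 m) and (horizontal distance between ball_b1_center and jar1 below 0.019 m or horizontal distance between ball_b1_center and jar2 below 0.019 m or horizontal distance between ball_b1_center and jar3 below 0.019 m) and (horizontal distance between ball_b2_center and jar1 below 0.019 m or horizontal distance between ball_b2_center and jar2 below 0.019 m or horizontal distance between ball_b2_center and jar3 below 0.019 m) and (horizontal distance between ball_b3_center and jar1 below 0.019 m or horizontal distance between ball_b3_center and jar2 below 0.019 m or horizontal distance between ball_b3_center and jar3 below 0.019 m) and (horizontal distance between ball_c1_center and jar1 below 0.019 m or horizontal distance between ball_c1_center and jar2 below 0.019 m or horizontal distance between ball_c1_center and jar3 below 0.019 m) and (horizontal distance between ball_c2_center and jar1 below 0.019 m or horizontal distance between ball_c2_center and jar2 below 0.019 m or horizontal distance between ball_c2_center and jar3 below 0.019 m) and (horizontal distance between ball_c3_center and jar1 below 0.019 m or horizontal distance between ball_c3_center and jar2 below 0.019 m or horizontal distance between ball_c3_center and jar3 below 0.019 m) and horizontal distance between ball_a1_center and ball_a2_center below 0.029 m and horizontal distance between each of ball_a1_center, ball_a2_center and ball_a3_center below 0.029 m and horizontal distance between ball_b1_center and ball_b2_center below 0.029 m and horizontal distance between each of ball_b1_center, ball_b2_center and ball_b3_center below 0.029 m and horizontal distance between ball_c1_center and ball_c2_center below 0.029 m and horizontal distance between each of ball_c1_center, ball_c2_center and ball_c3_center below 0.029 m and horizontal distance between each of ball_a1_center, ball_a2_center, ball_a3_center and ball_b1_center above 0.029 m and horizontal distance between each of ball_a1_center, ball_a2_center, ball_a3_center and ball_b2_center above 0.029 m and horizontal distance between each of ball_a1_center, ball_a2_center, ball_a3_center and ball_b3_center above 0.029 m and horizontal distance between each of ball_a1_center, ball_a2_center, ball_a3_center, ball_b1_center, ball_b2_center, ball_b3_center and ball_c1_center above 0.029 m and horizontal distance between each of ball_a1_center, ball_a2_center, ball_a3_center, ball_b1_center, ball_b2_center, ball_b3_center and ball_c2_center above 0.029 m and horizontal distance between each of ball_a1_center, ball_a2_center, ball_a3_center, ball_b1_center, ball_b2_center, ball_b3_center and ball_c3_center above 0.029 m), for 0.2 s.
2. the carriage is locked in the last hole (value of joint carriage above 0.197 m and value of joint plunger below 0.003 m), for 0.2 s.
At the end, for the whole second after the job is handed in: Every ball lies in a jar, the balls of one scoop together and no two scoopfuls in one jar; the carriage is at the last hole (travel above 0.197 m) with the plunger down (below 3 mm); every scoop stands upright (within 0.12 rad) on the mat, its grip point within the mat's outline (all of step 1 and all of step 2 and x of scoop_a_grip in the frame of mat between -0.15 and 0.15 m and y of scoop_a_grip in the frame of mat between -0.17 and 0.17 m and angle between each of scoop_a_grip, scoop_b_grip, scoop_c_grip's own z axis and vertical below 0.12 rad and z of scoop_a_grip in the frame of mat between 0.08 and 0.095 m and x of scoop_b_grip in the frame of mat between -0.15 and 0.15 m and y of scoop_b_grip in the frame of mat between -0.17 and 0.17 m and z of scoop_b_grip in the frame of mat between 0.08 and 0.095 m and x of scoop_c_grip in the frame of mat between -0.15 and 0.15 m and y of scoop_c_grip in the frame of mat between -0.17 and 0.17 m and z of scoop_c_grip in the frame of mat between 0.08 and 0.095 m); the robot touches nothing.
It fails at once if a ball is in the funnel while the pin is not in a hole (plunger above 5 mm) (value of joint plunger above 0.005 m and ((height (world z) of ball_a1_center between 0.1 and 0.15 m and horizontal distance between ball_a1_center and funnel_mouth below 0.04 m) or (height (world z) of ball_a2_center between 0.1 and 0.15 m and horizontal distance between ball_a2_center and funnel_mouth below 0.04 m) or (height (world z) of ball_a3_center between 0.1 and 0.15 m and horizontal distance between ball_a3_center and funnel_mouth below 0.04 m) or (height (world z) of ball_b1_center between 0.1 and 0.15 m and horizontal distance between ball_b1_center and funnel_mouth below 0.04 m) or (height (world z) of ball_b2_center between 0.1 and 0.15 m and horizontal distance between ball_b2_center and funnel_mouth below 0.04 m) or (height (world z) of ball_b3_center between 0.1 and 0.15 m and horizontal distance between ball_b3_center and funnel_mouth below 0.04 m) or (height (world z) of ball_c1_center between 0.1 and 0.15 m and horizontal distance between ball_c1_center and funnel_mouth below 0.04 m) or (height (world z) of ball_c2_center between 0.1 and 0.15 m and horizontal distance between ball_c2_center and funnel_mouth below 0.04 m) or (height (world z) of ball_c3_center between 0.1 and 0.15 m and horizontal distance between ball_c3_center and funnel_mouth below 0.04 m))).
It fails at once if the amber vial or bottle is shoved more than 6 cm or knocked over (distance of any of vial_mid, dropper_mid from where it was at the start of the episode above 0.06 m or angle between any of vial_mid, dropper_mid's own z axis and vertical above 0.7 rad).
Of ball_a1, ball_a2, ball_a3, ball_b1, ball_b2, ball_b3, ball_c1, ball_c2, ball_c3 only 4 to 6 are there at a start; the rules pass over those that are not, and their reading is None.
At some moment in a run one of scoop_a, scoop_b, scoop_c may be knocked a few centimetres aside while the robot is not near it.
It also fails if it takes over 210 s, if anything falls off the work surface, if the arm or the gripper's body presses on something with over 40 N, if the wrist force passes 120 N, or if a joint passes its speed limit or range.

## Working session

There is one attempt and no reset: what is moved stays moved. The work goes in short steps, each a Python script; the robot and the scene stay as the last script left them, time stands still between calls to the robot, and variables do not carry over. Pictures are saved under pics/ and viewed, about 12 in all and at most 16, crops included, and the job is handed in when it is done.

```bash
ls; mkdir -p pics; python3 - <<'E'
from rig import robot
import cv2,numpy as np
for n in("top","side"):
    im,d=robot.grab_frame(n); c=robot.camera_info(n); print(n,c['vfov'],c['cx'],c['cy'],np.round(c['view'],3).tolist(),(d>0).mean(), {k:v for k,v in c.items() if k not in('vfov','cx','cy','view')})
    cv2.imwrite(f"pics/{n}0.png",cv2.resize(im[:,:,::-1],None,fx=1.5,fy=1.5)); np.save(f"pics/{n}0.npy",d); cv2.imwrite(f"pics/{n}0raw.png",im[:,:,::-1])
E
```

```text
pics
top 42.46286342183883 257.99260507409696 195.5365778993369 [[-0.017, -1.0, -0.016, 0.004], [-0.995, 0.019, -0.1, 0.575], [0.1, 0.014, -0.995, 1.299], [0.0, 0.0, 0.0, 1.0]] 0.9958699544270834 {}
side 55.54025304233277 261.45014205005685 195.81219767101373 [[-0.998, -0.052, -0.021, 0.537], [-0.015, 0.612, -0.79, 0.127], [0.054, -0.789, -0.612, 1.052], [0.0, 0.0, 0.0, 1.0]] 0.9959208170572916 {}
```

View pics/top0.png

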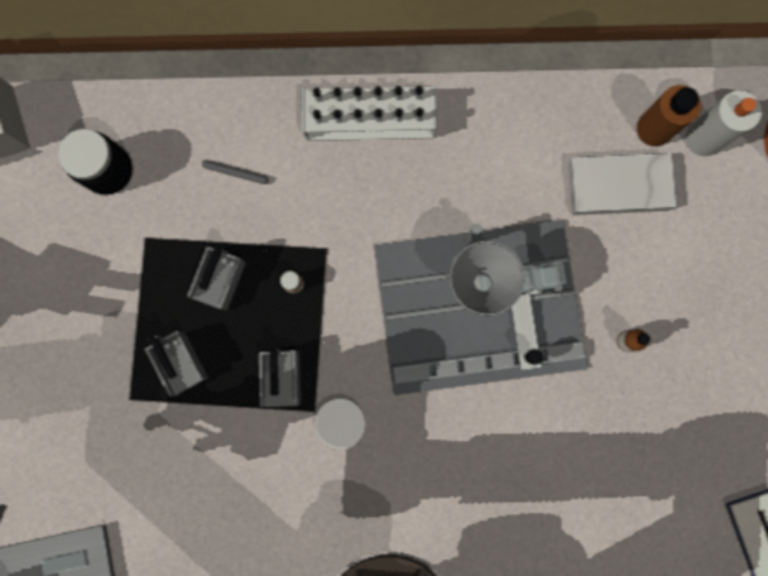

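View pics/side0.png

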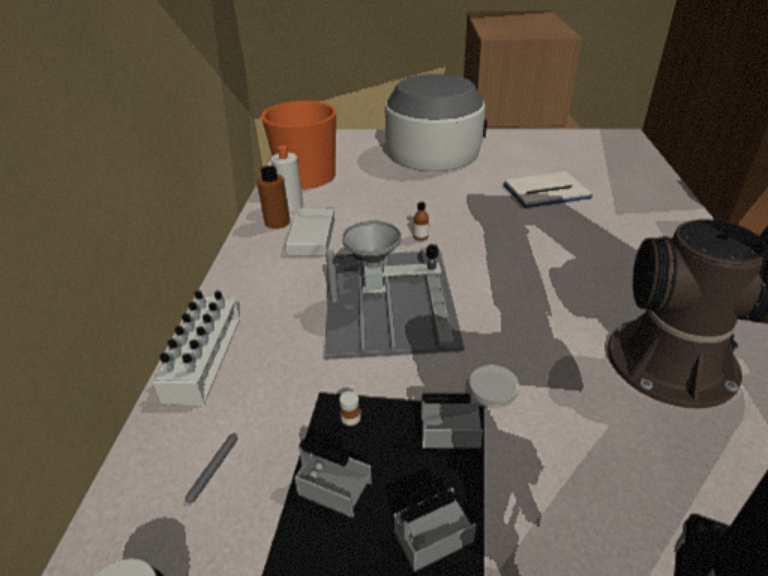

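The top view has the mat with 3 scoops at left (195-300, 250-400), the station at right with its funnel at (487,277) and knob at (533,357), the vial at (291,281) and the bottle at (637,340). Next: enlarged scoop crops and depth-based points.

```bash
cat > h.py <<'E'
from rig import robot
import cv2,numpy as np
class Cam:
    def __init__(s,n):
        c=robot.camera_info(n); s.n=n; s.f=192/np.tan(np.radians(c['vfov']/2)); s.cx,s.cy=c['cx'],c['cy']; s.V=np.array(c['view'])
    def grab(s):
        s.im,s.d=robot.grab_frame(s.n); return s
    def cloud(s):
        v,u=np.mgrid[0:384,0:512]; p=np.stack([(u-s.cx)*s.d/s.f,(v-s.cy)*s.d/s.f,s.d],-1)
        return (p-s.V[:3,3])@s.V[:3,:3]
    def plane(s,u,v,z):
        r=np.array([(u-s.cx)/s.f,(v-s.cy)/s.f,1.])@s.V[:3,:3]; o=-s.V[:3,3]@s.V[:3,:3]
        return o+r*(z-o[2])/r[2]
    def proj(s,P):
        q=np.asarray(P)@s.V[:3,:3].T+s.V[:3,3]; return q[...,:2]/q[...,2:]*s.f+[s.cx,s.cy]
E
python3 - <<'E'
from h import *
t=Cam('top'); t.im=cv2.imread('pics/top0raw.png'); t.d=np.load('pics/top0.npy')
s=Cam('side'); s.im=cv2.imread('pics/side0raw.png'); s.d=np.load('pics/side0.npy')
g=lambda im:np.uint8(255*(im/255.)**0.5)
a=cv2.resize(g(t.im[155:280,80:225]),None,fx=5.4,fy=4.8,interpolation=cv2.INTER_CUBIC)
cv2.imwrite('pics/tc.png',cv2.resize(g(t.im[155:280,80:225]),(696,600),interpolation=cv2.INTER_CUBIC))
cv2.imwrite('pics/sc.png',cv2.resize(g(s.im[255:384,180:340]),(744,600),interpolation=cv2.INTER_CUBIC))
for c in(t,s):
    P=c.cloud(); m=(P[...,2]>.078)&(P[...,2]<.11)&(P[...,1]>.05)&(P[...,1]<.5)&(P[...,0]>.3)&(P[...,0]<.75)
    n,L,st,ce=cv2.connectedComponentsWithStats(m.astype(np.uint8))
    for i in range(1,n):
        if st[i,4]>15:
            q=P[L==i]; mu=q.mean(0); w=np.linalg.svd(q[:,:2]-mu[:2],full_matrices=False); print(c.n,st[i],np.round(mu,3),np.round(np.median(q,0),3),np.degrees(np.arctan2(w[2][0,1],w[2][0,0])).round(1),np.round(np.ptp((q-mu)[:,:2]@w[2].T,axis=0),3))
E
```

```text
top [132 164  17  30 189] [0.618 0.297 0.093] [0.618 0.297 0.093] 158.2 [0.077 0.016]
top [ 99 224  19  29 191] [0.467 0.377 0.093] [0.467 0.377 0.094] -152.2 [0.078 0.015]
top [179 233   7  31 186] [0.438 0.188 0.094] [0.438 0.187 0.094] -178.4 [0.076 0.015]
side [281 262  33   9 231] [0.442 0.191 0.092] [0.441 0.192 0.093] -178.0 [0.077 0.014]
side [199 292  33  19 270] [0.621 0.3   0.092] [0.621 0.3   0.094] 158.8 [0.079 0.014]
side [266 326  37  25 343] [0.471 0.38  0.093] [0.471 0.38  0.094] 28.3 [0.077 0.015]
```

View pics/tc.png

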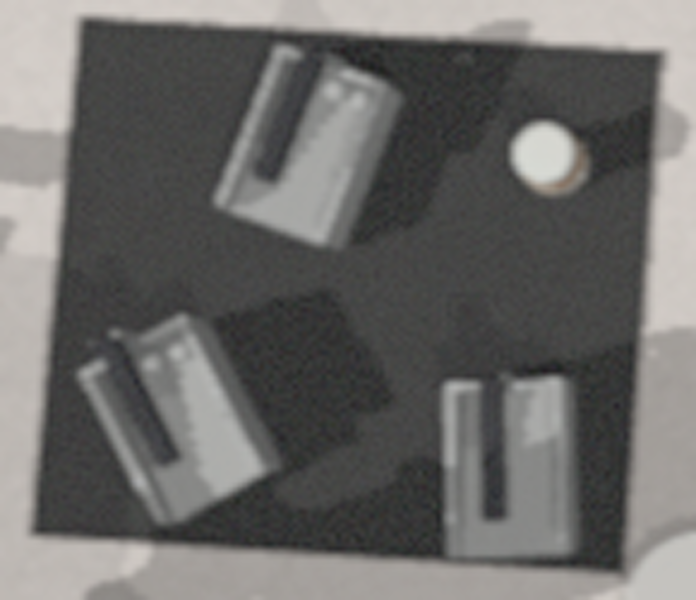

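View pics/sc.png

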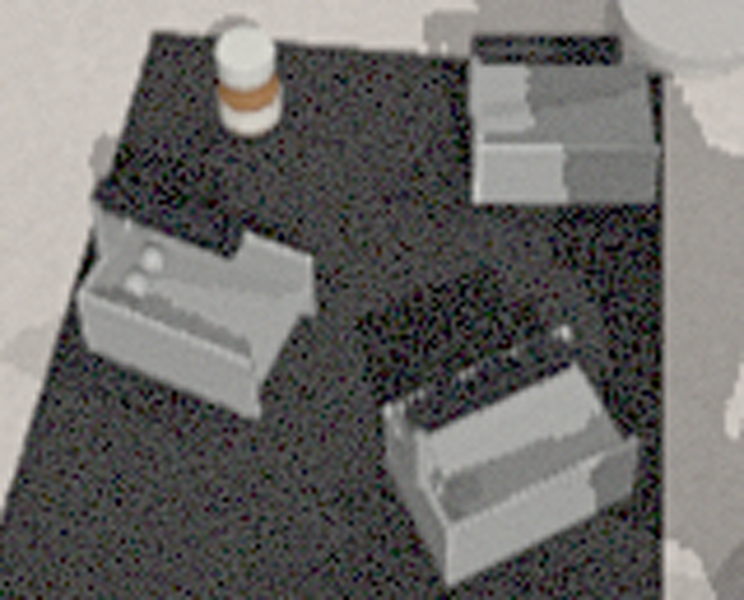

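Scoop mouths all face the robot, with the backs towards +x. The far scoop and the left scoop each show balls, at (345,95) and (165,350) in the top crop. The right-hand scoop shows none. Now measuring the station.

```bash
python3 - <<'E'
from h import *
t=Cam('top'); t.im=cv2.imread('pics/top0raw.png'); t.d=np.load('pics/top0.npy')
s=Cam('side'); s.im=cv2.imread('pics/side0raw.png'); s.d=np.load('pics/side0.npy')
def fitc(q):
    A=np.c_[2*q[:,:2],np.ones(len(q))]; x=np.linalg.lstsq(A,(q[:,:2]**2).sum(1),rcond=None)[0]; return x[:2],np.sqrt(x[2]+x[:2]@x[:2])
for c in(t,s):
    P=c.cloud(); X,Y,Z=P[...,0],P[...,1],P[...,2]
    st=(X>.3)&(X<.8)&(Y>-.36)&(Y<.06)
    rim=st&(Z>.166)&(Z<.18); print(c.n,'rim',rim.sum(),fitc(P[rim]),np.median(Z[rim]))
    for a,b,nm in((.008,.017,'plate'),(.021,.029,'strip'),(.030,.037,'arm')):
        m=(st&(Z>a)&(Z<b)).astype(np.uint8); m=cv2.morphologyEx(m,cv2.MORPH_OPEN,np.ones((3,3)) if nm!='strip' else np.ones((2,2)))
        n,L,sz,ce=cv2.connectedComponentsWithStats(m); 
        q=P[m>0] if nm!='arm' else P[L==1+np.argmax(sz[1:,4])]
        print(nm,len(q),np.round(cv2.boxPoints(cv2.minAreaRect(q[:,:2].astype(np.float32))),3).tolist())
    k=st&(Z>.06)&(Z<.11)&(X<.53)&(Y>-.3)&(Y<-.1); q=P[k]; print('knob',k.sum(),q.mean(0),q.max(0),q.min(0))
    k=(Z>.08)&(Z<.12)&(X>.38)&(X<.55)&(Y<-.3)&(Y>-.45); q=P[k]; print('drop',q.mean(0))
    g=c.im.max(2); mm=(g<60)&(Z>-.005)&(Z<.008)&(Y>.1)&(Y<.55)&(X>.3)&(X<.8)
    print('mat',mm.sum(),np.round(cv2.boxPoints(cv2.minAreaRect(P[mm][:,:2].astype(np.float32))),3).tolist(), np.round(np.percentile(P[mm],[.5,99.5],axis=0),3).tolist())
crop=t.im[140:270,245:400]; cv2.imwrite('pics/st.png',cv2.resize(np.uint8(255*(crop/255.)**.6),(715,600),interpolation=cv2.INTER_CUBIC))
E
```

```text
top rim 180 (array([ 0.58295782, -0.16732797]), np.float64(0.05837221449358118)) 0.17077957704026778
plate 5139 [[0.39399999380111694, -0.014000000432133675], [0.4350000023841858, -0.3610000014305115], [0.7070000171661377, -0.32899999618530273], [0.6669999957084656, 0.017999999225139618]]
strip 826 [[0.41200000047683716, -0.01899999938905239], [0.453000009059906, -0.3630000054836273], [0.6340000033378601, -0.34200000762939453], [0.593999981880188, 0.0020000000949949026]]
arm 56 [[0.7210000157356262, -0.3580000102519989], [0.7570000290870667, -0.35899999737739563], [0.7580000162124634, -0.3449999988079071], [0.7210000157356262, -0.3440000116825104]]
knob 102 [ 0.45730794 -0.25245389  0.08710439] [ 0.47115096 -0.24060289  0.09458404] [ 0.44563006 -0.26726656  0.06912342]
drop [ 0.48368462 -0.43473826  0.09687023]
mat 9750 [[0.3659999966621399, 0.12700000405311584], [0.7689999938011169, 0.0949999988079071], [0.8019999861717224, 0.5120000243186951], [0.39899998903274536, 0.5440000295639038]] [[0.373, 0.112, -0.004], [0.682, 0.457, 0.008]]
side rim 167 (array([ 0.5860434 , -0.16787116]), 
[... 298 characters left out ...]
9399998784065247, -0.43299999833106995], [0.7900000214576721, -0.3529999852180481], [0.48100000619888306, 0.7799999713897705]]
arm 179 [[0.460999995470047, -0.23600000143051147], [0.4659999907016754, -0.27399998903274536], [0.5709999799728394, -0.2619999945163727], [0.5669999718666077, -0.2240000069141388]]
knob 74 [ 0.46139873 -0.24840368  0.08123586] [ 0.47323132 -0.23966095  0.09261036] [ 0.44931621 -0.26904108  0.06233735]
drop [ 0.48707875 -0.43426881  0.09331495]
mat 10335 [[0.3479999899864197, 0.4259999990463257], [0.3580000102519989, 0.0989999994635582], [0.7020000219345093, 0.10899999737739563], [0.6919999718666077, 0.43700000643730164]] [[0.377, 0.117, -0.0], [0.687, 0.433, 0.007]]
```

View pics/st.png

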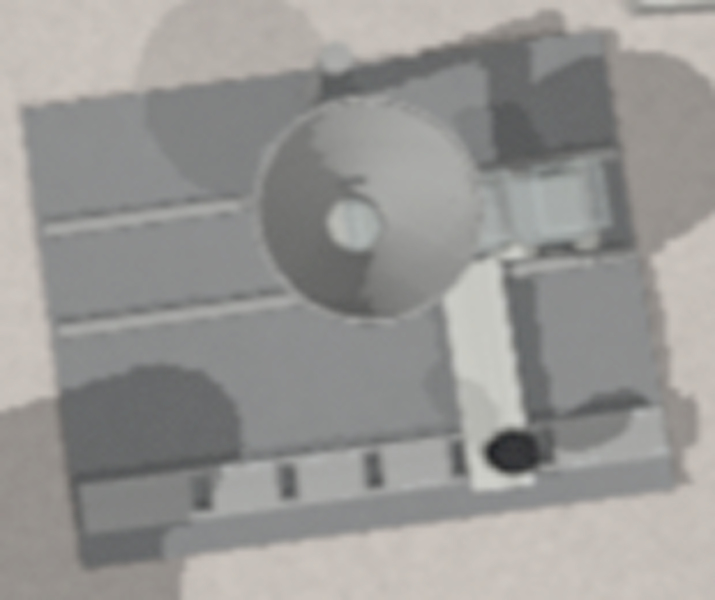

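The crop shows holes 4 to 1 at (201,492), (288,482), (373,469) and (459,458), with the knob at (513,451). Next I'll check the hole positions and IK feasibility, then do the first index.

```bash
cat >> h.py <<'E'
from scipy.spatial.transform import Rotation as Ro
O=np.array([.5845,-.1675]); SY=np.radians(6.7)
def rz(a): return Ro.from_euler('z',a).as_matrix()
def st(x,y,z): p=O+rz(SY)[:2,:2]@[x,y]; return np.array([p[0],p[1],z])
R0=np.diag([1.,-1,-1])
def rot(yaw,tilt=0,flip=0):  # scoop yaw, mouth-down tilt (rad)
    F=np.diag([-1.,-1,1]) if flip else np.eye(3)
    return rz(yaw)@Ro.from_euler('y',-tilt).as_matrix()@R0@F
def tcp(grip,R): return np.asarray(grip)+.019*R[:,2]
def lip2tcp(lip,yaw,tilt,flip):
    G=np.asarray(lip)-rz(yaw)@Ro.from_euler('y',-tilt).as_matrix()@[-.055,0,-.059]
    R=rot(yaw,tilt,flip); return tcp(G,R),R
E
python3 - <<'E'
from h import *
t=Cam('top')
for k,(u,v) in zip((4,3,2,1),((201,492),(288,482),(373,469),(459,458))):
    p=t.plane(245+u/4.613-.4,140+v/4.613-.4,.022); q=rz(-SY)[:2,:2]@(p[:2]-O); print(k,np.round(p,4),'station',np.round(q,4))
print('t',robot.read_t())
def chk(n,p,R):
    j=robot.ik(p,R); print(n,None if j is None else np.round(j,0))
sc={'far':(.6195,.2985,-21.5),'left':(.469,.3785,28),'right':(.440,.190,1.8)}
for f in(0,1):
    for q in(.028,.2): R=rot(SY,0,f); chk(('knob',f),st(-.135,q-.1,.06),R)
    for n,(x,y,a) in sc.items():
        chk((n,f),[x,y,.069],rot(np.radians(a),0,f))
    for yd in(-40,-16,0,20):
      for td in(0,30,60):
        y=np.radians(yd); L=np.r_[O,.2]+.015*np.r_[np.cos(y),np.sin(y),0]
        chk(('pour',f,yd,td),*lip2tcp(L,y,np.radians(td),f))
E
```

```text
4 [ 0.4378 -0.0849  0.022 ] station [-0.1361  0.0991]
3 [ 0.4426 -0.1354  0.022 ] station [-0.1371  0.0485]
2 [ 0.4493 -0.1847  0.022 ] station [-0.1363 -0.0013]
1 [ 0.4548 -0.2346  0.022 ] station [-0.1367 -0.0515]
t 0.1
('knob', 0) [ -8.  16. -30.   0. -43. 104.]
('knob', 0) [ 15.  10. -40.   0. -40.  82.]
('far', 0) [ 42.  29.  -8.   0. -53.  27.]
('left', 0) [ 57.  22. -20.   0. -48.  61.]
('right', 0) [ 47.  12. -35.   0. -43.  45.]
('pour', 0, -40, 0) [ -2.  20.   1.   0. -72.  52.]
('pour', 0, -40, 30) [  9.   2. -39.  41. -35.  10.]
('pour', 0, -40, 60) None
('pour', 0, -16, 0) [  0.  20.   2.   0. -72.  74.]
('pour', 0, -16, 30) [  6.   1. -36.  24. -28.  49.]
('pour', 0, -16, 60) None
('pour', 0, 0, 0) [  2.  20.   2.   0. -72.  88.]
('pour', 0, 0, 30) [  3.   1. -27.   3. -32.  85.]
('pour', 0, 0, 60) [-16.  -5. -29. -62. -15. 159.]
('pour', 0, 20, 0) [  4.  19.   1.   0. -71. 106.]
('pour', 0, 20, 30) [ -4.   4. -15. -17. -44. 124.]
('pour', 0, 20, 60) None
('knob', 1) [ -8.  16. -30.   0. -43. -76.]
('knob', 1) [ 15.  10. -40.   0. -40. -98.]
('far', 1) [  42.   29.   -8.    0.  -53. -153.]
('left', 1) [  57.   22.  -20.    0.  -48. -119.]
('right', 1) [  47.   12.  -35.   -0.  -43. -135.]
('pour', 1, -40, 0) [  -2.   20.    1.    0.  -72. -128.]
('pour', 1, -40, 30) [   9.    2.  -39.   41.  -35. -170.]
('pour', 1, -40, 60) None
('pour', 1, -16, 0) [   0.   20.    2.    0.  -72. -106.]
('pour', 1, -16, 30) [   6.    1.  -36.   24.  -28. -131.]
('pour', 1, -16, 60) None
('pour', 1, 0, 0) [  2.  20.   2.   0. -72. -92.]
('pour', 1, 0, 30) [  3.   1. -27.   3. -32. -95.]
('pour', 1, 0, 60) [-16.  -5. -29. -62. -15. -21.]
('pour', 1, 20, 0) [  4.  19.   1.   0. -71. -74.]
('pour', 1, 20, 30) [ -4.   4. -15. -17. -44. -56.]
('pour', 1, 20, 60) [-34.   3. -20. -69. -49.   5.]
```

```bash
python3 - <<'E'
from h import *
for f in(0,1):
  for yd in range(-180,180,30):
    o=[]
    for td in(0,20,40,55):
        y=np.radians(yd); L=np.r_[O,.2]+.015*np.r_[np.cos(y),np.sin(y),0]
        j=robot.ik(*lip2tcp(L,y,np.radians(td),f)); o.append(None if j is None else np.round(j).astype(int).tolist())
    print(f,yd,o)
E
```

```text
0 -180 [[3, 7, -15, 0, -68, -93], [2, 21, 3, -1, -92, -92], [2, 35, 19, -1, -114, -92], [2, 46, 30, -2, -129, -92]]
0 -150 [[-1, 9, -13, 0, -68, -59], [5, 19, -4, 8, -85, -67], [9, 31, 6, 13, -102, -71], [11, 40, 11, 17, -114, -72]]
0 -120 [[-4, 13, -9, 0, -69, -26], [8, 16, -11, 16, -76, -44], [16, 23, -12, 27, -86, -55], [20, 31, -11, 32, -95, -61]]
0 -90 [[-4, 16, -4, 0, -70, 4], [9, 12, -18, 22, -64, -19], [19, 14, -30, 41, -68, -42], [24, 19, -35, 51, -75, -56]]
0 -60 [[-3, 19, 0, 0, -71, 33], [8, 9, -23, 24, -53, 9], [14, 4, -45, 60, -46, -29], [14, 5, -56, 84, -52, -54]]
0 -30 [[-1, 20, 2, 0, -72, 61], [6, 7, -23, 17, -45, 44], [-8, -3, -55, 87, -14, -15], None]
0 0 [[2, 20, 2, 0, -72, 88], [3, 7, -17, 1, -46, 87], [3, -3, -38, 9, -15, 79], None]
0 30 [[5, 19, 0, 0, -71, 115], [-2, 9, -8, -13, -56, 128], [-16, 5, -12, -37, -50, 154], None]
0 60 [[8, 16, -4, 0, -70, 142], [-5, 13, -1, -20, -69, 161], None, [-34, 19, 3, -55, -84, -164]]
0 90 [[9, 12, -9, 0, -69, 171], [-6, 16, 4, -20, -80, -170], [-20, 24, 14, -37, -95, -158], [-29, 31, 20, -48, -106, -154]]
0 120 [[9, 9, -13, 0
[... 869 characters left out ...]
-55, 87, -14, 165], None]
1 0 [[2, 20, 2, 0, -72, -92], [3, 7, -17, 1, -46, -93], [3, -3, -38, 9, -15, -101], None]
1 30 [[5, 19, 0, 0, -71, -65], [-2, 9, -8, -13, -56, -52], [-16, 5, -12, -37, -50, -26], [-32, 6, -13, -60, -56, 1]]
1 60 [[8, 16, -4, 0, -70, -38], [-5, 13, -1, -20, -69, -19], [-22, 15, 2, -41, -75, 2], [-34, 19, 3, -55, -84, 16]]
1 90 [[9, 12, -9, 0, -69, -9], [-6, 16, 4, -20, -80, 10], [-20, 24, 14, -37, -95, 22], [-29, 31, 20, -48, -106, 26]]
1 120 [[9, 9, -13, 0, -68, 21], [-4, 19, 7, -16, -89, 36], [-14, 31, 23, -29, -110, 41], [-20, 40, 33, -39, -124, 40]]
1 150 [[7, 7, -15, 0, -67, 53], [-1, 21, 6, -9, -93, 62], [-7, 35, 25, -17, -117, 64], [-9, 46, 38, -24, -133, 61]]
```

```bash
cat >> h.py <<'E'
RK=rot(SY)
def knobz():  # highest cloud points near strip line, both cams
    out=[]
    for n in('top','side'):
        c=Cam(n).grab(); P=c.cloud().reshape(-1,3); q=(P[:,:2]-O)@rz(SY)[:2,:2]
        m=(abs(q[:,0]+.135)<.025)&(abs(q[:,1])<.14)&(P[:,2]>.055)&(P[:,2]<.12)
        top=P[m][:,2].max() if m.any() else 0; mm=m&(P[:,2]>top-.006)
        out.append((n,int(mm.sum()),round(float(np.median(P[mm,2])),4),np.round((q[mm].max(0)+q[mm].min(0))/2,4).tolist()))
    return out
def index(q0,z0,k):  # knob at travel q0, plunger height z0 -> hole k
    robot.goto(st(-.135,q0-.1,.17),RK); robot.servo_line(st(-.135,q0-.1,.048+z0),speed=.12)
    robot.move_gripper(.0); print('grip',robot.read_grip_width(),'F',np.round(robot.read_force(),1))
    robot.servo_line(st(-.135,q0-.1,.048+.0147),speed=.03); print('F up',np.round(robot.read_force(),1))
    robot.servo_line(st(-.135,.05*k-.1,.048+.0147),speed=.06); print('F at',np.round(robot.read_force(),1))
    robot.move_gripper(.9); print('F open',np.round(robot.read_force(),1)); robot.servo_line(st(-.135,.05*k-.1,.17),speed=.15)
E
python3 - <<'E'
from h import *
p=robot.read_position(); robot.servo_line([p[0],p[1],.30]); 
robot.goto(st(-.135,-.072,.25),RK)
index(.028,.011,1); print(robot.read_t())
robot.goto(st(-.135,.25,.25),RK); print(knobz(),robot.read_t())
E
```

```text
grip 0.30403173645818876 F [-0.2 -0.9  1.2]
F up [ 2.9 -0.4 -8.5]
F at [ 1.8  2.6 -8.4]
F open [ 1.1 -0.4 -0.3]
9.0417
[('top', 39, 0.081, [-0.1369, -0.0482]), ('side', 31, 0.0791, [-0.1331, -0.0474])] 10.325
```

Knob top dropped from about 0.094 to 0.081, so the pin is home in hole 1. Now the far scoop.

```bash
cat >> h.py <<'E'
def scoops():
    r={}
    for n in('top','side'):
        c=Cam(n).grab(); P=c.cloud(); m=(P[...,2]>.082)&(P[...,2]<.105)&(P[...,1]>.03)&(P[...,1]<.53)&(P[...,0]>.3)&(P[...,0]<.76)
        k,L,s_,ce=cv2.connectedComponentsWithStats(m.astype(np.uint8))
        for i in range(1,k):
            if s_[i,4]>60:
                q=P[L==i]; mu=q.mean(0); w=np.linalg.svd(q[:,:2]-mu[:2],full_matrices=False)[2][0]; w=w*np.sign(w[0])
                r.setdefault(n,[]).append((*mu[:2],np.degrees(np.arctan2(w[1],w[0])),np.ptp((q-mu)[:,:2]@w)))
    out=[]
    for a in r['top']:
        b=[b for b in r['side'] if np.hypot(b[0]-a[0],b[1]-a[1])<.02]; a=np.array(a); v=(a+np.array(b[0]))/2 if b else a
        out.append(v)
    return out
def gripxy(v): a=np.radians(v[2]); return v[:2]-.0035*np.array([np.cos(a),np.sin(a)])
def pick(v):
    R=rot(np.radians(v[2])); x,y=gripxy(v)
    robot.goto([x,y,.2],R); robot.servo_line([x,y,.069],speed=.12); robot.move_gripper(0.); print('grip',robot.read_grip_width(),np.round(robot.read_force(),1))
    robot.servo_line([x,y,.30],speed=.15); print('F lift',np.round(robot.read_force(),2),robot.read_grip_width())
YP=np.radians(-115)
def pour(tmax=55):
    L=np.r_[O,.202]+.015*np.r_[np.cos(YP),np.sin(YP),0]
    p,R=lip2tcp(L+[0,0,.05],YP,0,0); robot.goto(p,R)
    for td in(0,10,16,22,30,40,tmax):
        p,R=lip2tcp(L,YP,np.radians(td),0); robot.servo_line(p,R,speed=.06)
    robot.dwell(.8); print('poured',robot.read_t(),robot.read_grip_width())
def unpour():
    L=np.r_[O,.202]+.015*np.r_[np.cos(YP),np.sin(YP),0]
    for td,dz in((30,.01),(0,.06)):
        p,R=lip2tcp(L+[0,0,dz],YP,np.radians(td),0); robot.servo_line(p,R,speed=.12)
def place(v):
    R=rot(np.radians(v[2])); x,y=gripxy(v)
    robot.goto([x,y,.25],R); robot.servo_line([x,y,.08],speed=.15); robot.servo_line([x,y,.0695],speed=.03); print('F place',np.round(robot.read_force(),1))
    robot.move_gripper(.9); robot.servo_line([x,y,.2],speed=.15)
def shot(cam,name,x0,y0,x1,y1,w=640):
    c=Cam(cam).grab(); im=np.uint8(255*(c.im[y0:y1,x0:x1,::-1]/255.)**.6); s=min(w/(x1-x0),600/(y1-y0)); cv2.imwrite(f'pics/{name}.png',cv2.resize(im,None,fx=s,fy=s,interpolation=cv2.INTER_CUBIC)); return c
E
python3 - <<'E'
from h import *
S=scoops(); print(np.round(S,3))
v=max(S,key=lambda v:v[0]); np.save('cur.npy',v)
pick(v)
print(robot.read_t())
shot('side','lift1',180,100,400,384)
E
```

```text
[[  0.619   0.298 -21.592   0.077]
 [  0.469   0.378  27.828   0.077]]
grip 0.1607344907538906 [-0.3 -0.2 -1. ]
F lift [-0.03 -0.56 -2.41] 0.15733627813200454
15.5833
```

View pics/lift1.png

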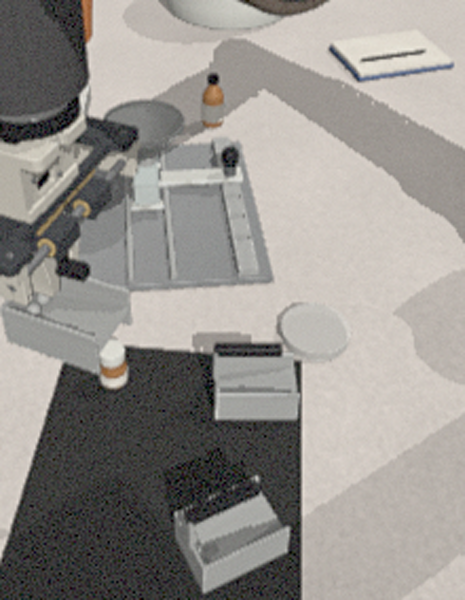

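The scoop is held level, with a ball visible at (35,300). The right scoop (255,385) was only missing from my detection because the arm hid it from the top camera. Pouring.

```bash
python3 - <<'E'
from h import *
pour(); shot('side','pour1',170,60,340,260)
E
```

```text
poured 21.3417 0.15701332842496493
```

View pics/pour1.png

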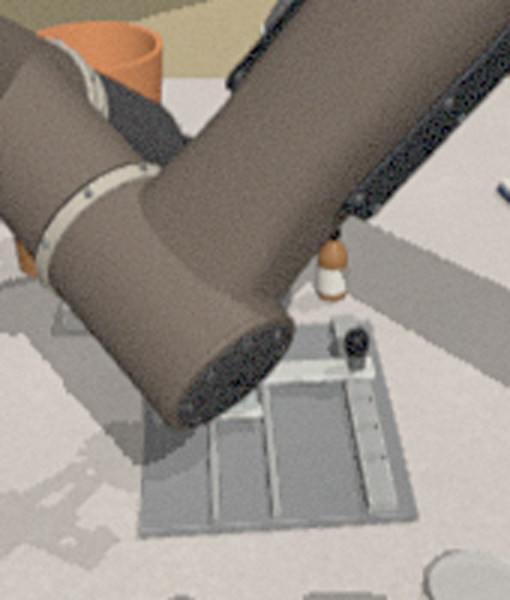

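The arm hides the funnel in this view. I'll return the scoop and check that everything went in.

```bash
python3 - <<'E'
from h import *
unpour(); v=np.load('cur.npy'); place(v); robot.goto([.35,.12,.3],RK); print(robot.read_t())
print(np.round(scoops(),3)); print(knobz())
a=Cam('top').grab().im[150:280,85:400]; b=Cam('side').grab().im[135:384,170:340]
g=lambda i:np.uint8(255*(i[:,:,::-1]/255.)**.6)
a=cv2.resize(g(a),(800,330),interpolation=cv2.INTER_CUBIC); cv2.imwrite('pics/a1.png',a)
b=cv2.resize(g(b),(410,600),interpolation=cv2.INTER_CUBIC); cv2.imwrite('pics/b1.png',b)
E
```

```text
F place [-0.2  0.2 -1.6]
29.825
[[  0.62    0.299 -21.401   0.077]
 [  0.469   0.378  28.037   0.077]
 [  0.44    0.189   1.701   0.076]]
[('top', 19, 0.0823, [-0.1371, -0.0487]), ('side', 24, 0.0794, [-0.1315, -0.047])]
```

View pics/a1.png

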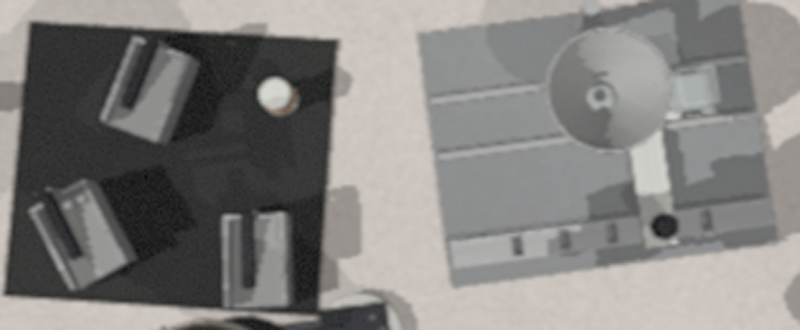

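View pics/b1.png

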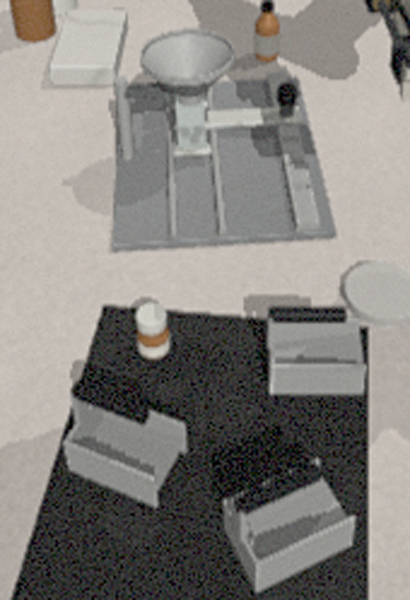

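The far scoop is empty, a ball is visible through the spout at (600,96), and nothing is spilled. Next: index to hole 2, then the left scoop.

```bash
cat > step.py <<'E'
from h import *
import sys
k=int(sys.argv[1])
robot.goto(st(-.135,.05*(k-1)-.1,.25),RK); index(.05*(k-1),0,k)
robot.goto([.35,.05,.3],RK); kz=knobz(); print(kz,robot.read_t())
S=scoops(); print(np.round(S,3))
if all(z[2]<.086 for z in kz) and abs(kz[0][3][1]-(.05*k-.1))<.006 and len(S)==3:
    v=max(S,key=lambda v:v[1]) if k==2 else min(S,key=lambda v:v[1])
    pick(v); pour(); unpour(); place(v)
    robot.goto([.35,.12,.3],RK); print(np.round(scoops(),3),knobz(),robot.read_t())
else: print('STOP')
a=Cam('top').grab().im[150:280,85:400]; b=Cam('side').grab().im[135:384,170:340]
g=lambda i:np.uint8(255*(i[:,:,::-1]/255.)**.6)
a=cv2.resize(g(a),(800,330),interpolation=cv2.INTER_CUBIC); b=cv2.resize(g(b),(180,264),interpolation=cv2.INTER_CUBIC)
b=np.vstack([cv2.resize(g(Cam('side').grab().im[255:384,180:340]),(335,270),interpolation=cv2.INTER_CUBIC)]); b2=cv2.resize(g(Cam('side').grab().im[140:250,210:320]),(270,270),interpolation=cv2.INTER_CUBIC)
row=np.zeros((270,800,3),np.uint8); row[:,:335]=b; row[:,400:670]=b2
cv2.imwrite(f'pics/s{k}.png',np.vstack([a,row]))
E
python3 step.py 2
```

```text
grip 0.30726859805554885 F [-0.2 -9.3 -1.2]
F up [ 2.2 -1.1 -9.2]
F at [ 1.3  1.6 -7.8]
F open [-0.2 -0.2  0.3]
[('top', 39, 0.0801, [-0.1369, 0.0015]), ('side', 31, 0.0794, [-0.1327, 0.0014])] 38.675
[[  0.62    0.299 -21.297   0.077]
 [  0.46    0.367  28.287   0.077]
 [  0.44    0.19    1.69    0.076]]
grip 0.15437634343743303 [-0.4  0.4 -0.7]
F lift [-0.04 -0.59 -2.43] 0.15700200102407902
poured 50.0 0.15626020798281653
F place [-0.2  0.7 -1.7]
[[  0.62    0.299 -21.357   0.077]
 [  0.46    0.368  27.969   0.077]
 [  0.44    0.19    1.474   0.076]] [('top', 42, 0.0809, [-0.1369, 0.0017]), ('side', 33, 0.0797, [-0.1329, 0.0014])] 58.7
```

View pics/s2.png

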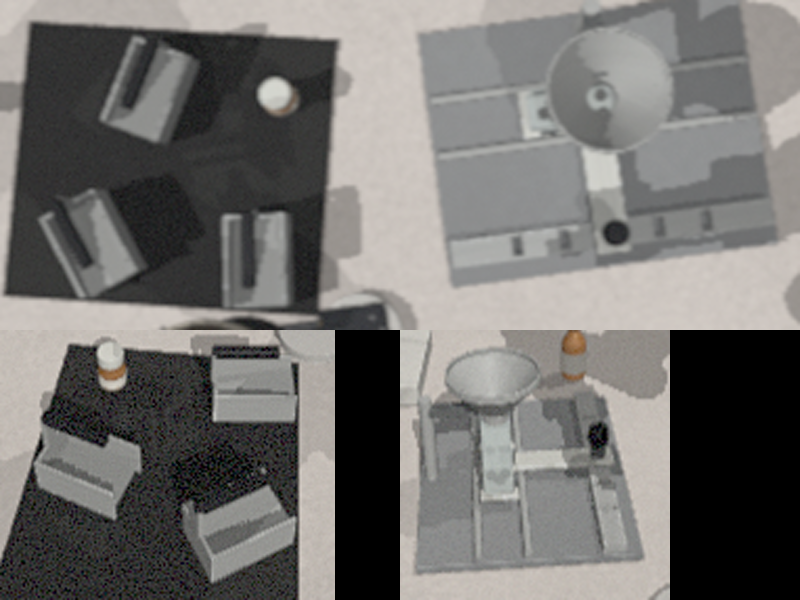

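The left scoop had been nudged about 14 mm and was re-detected. It is now empty, and jar 2 shows a ball under the spout. Knob side force suggests a ~1 mm station bias, so I'll shift for it. I'll pour the right scoop into jar 3 as well, in case a ball is hidden under its bar.

```bash
sed -i 's/O=np.array(\[.5845,-.1675\])/O=np.array([.5844,-.1665])/' h.py; python3 step.py 3
```

```text
grip 0.3084266238964264 F [  1.9 -13.4  -1. ]
F up [ 2.8 -0.8 -9. ]
F at [ 0.9  1.8 -9. ]
F open [ 0.1 -1.4 -0.2]
[('top', 45, 0.0814, [-0.1355, 0.0506]), ('side', 30, 0.0795, [-0.1329, 0.049])] 67.1417
[[  0.62    0.299 -21.341   0.077]
 [  0.46    0.368  28.083   0.077]
 [  0.44    0.19    1.642   0.076]]
grip 0.15851293629705582 [-0.5 -0.4 -2.2]
F lift [-0.14  0.73 -2.35] 0.1556222113075915
poured 77.3833 0.15829338997570133
F place [-0.6  0.6 -2.2]
[[  0.62    0.299 -21.498   0.077]
 [  0.459   0.368  28.136   0.076]
 [  0.44    0.19    1.401   0.076]] [('top', 10, 0.0834, [-0.1408, 0.0509]), ('side', 37, 0.079, [-0.1325, 0.0492])] 85.075
```

View pics/s3.png

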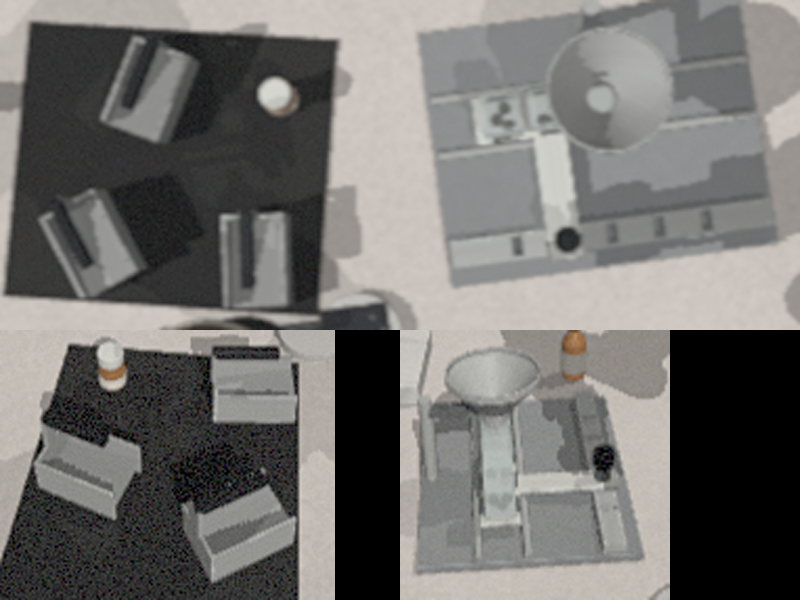

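Jar 3 is empty under the spout (600,98) and jar 1 shows balls at (503,115). The force change shows the bias is about -2 mm, the opposite sign to my shift, so I'll correct that. Then the final index to hole 4.

```bash
sed -i 's/O=np.array(\[.5844,-.1665\])/O=np.array([.5847,-.1697])/' h.py; python3 - <<'E'
from h import *
robot.goto(st(-.135,.05,.25),RK); index(.15,0,4)
robot.goto([.35,.0,.35],RK); robot.goto([.258,.5,.3],RK) if 0 else None
print(knobz(),np.round(scoops(),3),robot.read_t())
c=Cam('top').grab(); d=Cam('side').grab(); g=lambda i:np.uint8(255*(i[:,:,::-1]/255.)**.6)
a=cv2.resize(g(c.im[145:280,85:400]),(800,340),interpolation=cv2.INTER_CUBIC)
b=cv2.resize(g(c.im[150:270,245:365]),(255,255),interpolation=cv2.INTER_CUBIC); b2=cv2.resize(g(d.im[135:255,210:320]),(255,255),interpolation=cv2.INTER_CUBIC); b3=cv2.resize(g(d.im[255:384,180:340]),(290,255),interpolation=cv2.INTER_CUBIC)
cv2.imwrite('pics/fin.png',np.vstack([a,np.hstack([b,b2,b3])]))
E
```

```text
grip 0.30674352985597914 F [0.6 0.4 0.3]
F up [ 1.8 -0.7 -9.2]
F at [ 1.2  0.2 -8.4]
F open [ 0.3  0.1 -0.6]
[('top', 11, 0.0838, [-0.1363, 0.1053]), ('side', 32, 0.0791, [-0.133, 0.1037])] [[  0.62    0.299 -21.292   0.076]
 [  0.459   0.368  28.105   0.076]
 [  0.44    0.19    1.34    0.076]] 93.3833
```

View pics/fin.png

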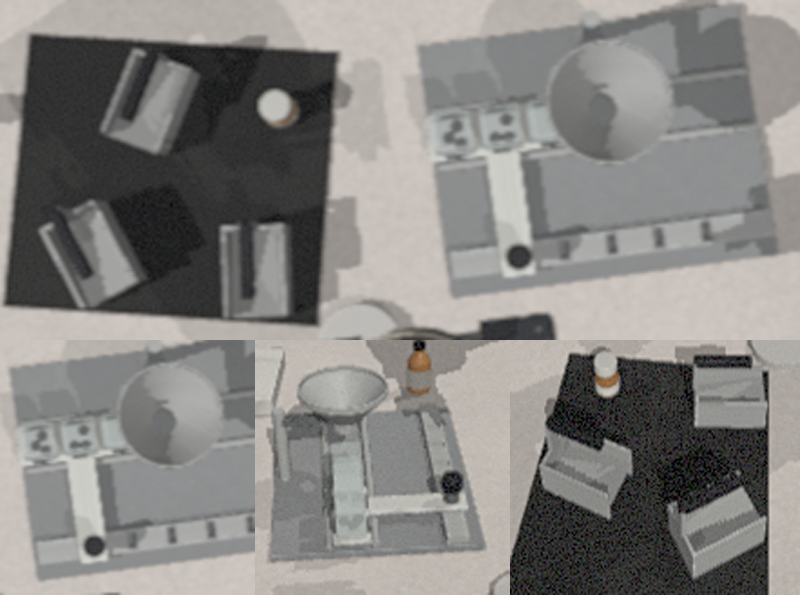

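Jar 1 (455,132) holds about three balls, jar 2 (503,123) two or three, and jar 3 none. The knob is down at hole 4, the scoops are upright and empty on the mat, and the vial and bottle are standing. Handing in.

```bash
python3 -c "
from rig import robot
robot.job_done(); print(robot.read_t())"
```

```text
the job is handed in; nothing more can be done
the job is handed in; nothing more can be done
```

The job is handed in; it finished at about 93 s of the 210 s allowed. No verdict is reported, so success rests on my own checks below.

**What I did**
- I indexed the carriage to hole 1 and poured the far scoop into jar 1.
- At hole 2 I poured the left scoop into jar 2. It had been knocked about 14 mm, so I re-measured it before picking it up.
- At hole 3 I tipped the right scoop as a precaution; it turned out to be empty.
- I set each scoop back on the mat and locked the carriage in hole 4.

**Last checks**
- **Pin:** knob top at 0.079 m (side) and 0.084 m (top, partly hidden by the gripper), against about 0.094 m when the pin rides on the strip. I take it as fully home in hole 4.
- **Balls:** jar 1 shows about three and jar 2 two or three, too coarse to count exactly. None are visible in the scoops, funnel or plate.
- **Scoops and bystanders:** all three scoops stand upright on the mat with their bars at normal height. The vial and bottle are standing; I did not re-measure their positions.

**What disagreed**
- The two cameras differ by 2–4 mm.
- My first correction to the station position went the wrong way: side force on the locked knob rose from 9 N to 13 N. After I reversed it, the force was about 0.4 N. The pin still dropped in at every hole.

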